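# Load a filter capacitor past the one-way pawl

### The job

Pick up the big black can capacitor and stand it in the wide mouth of the aluminium one-way loader, ahead of the pawl. Then slide it upright along the lane, past the sprung pawl, until the pawl snaps shut behind it, and leave it standing there between the pawl and the end stop. Do not let it topple.

Things in the scene. Friction and masses are not known exactly. Their poses are not given: they have to be found in the camera images.
- filter_can: Large black upright can capacitor with two pale terminals on top: 42 mm diameter, can 50 mm tall (56 mm with terminals), 0.16 to 0.26 kg. The small capacitors and the wire reel are bystanders. Origin: centre of its underside; z up along its axis.
- loader: Aluminium channel on a dark 190 x 92 mm plate, fixed on 3 mm feet. Origin: plate's underside, on the lane's centre line, abreast of the pawl's pivot; x = loading direction, z up. Floor 4 mm, all wall tops 24 mm above the origin: fingers above that clear walls and pawl. Mouth 78 mm wide at x -95 to -60 mm, funnel to x = -20, then lane 48 mm wide to the end stop at x = +87 mm.
- pawl (a joint): Steel pawl on an upright pin at x 0, y +29 mm of the loader, 13 to 22 mm above its underside. 0 rad = shut, slanting forward into the lane, tip at x 30, y 4 mm; a passing can opens it to about 0.5 (stop at 0.75). The can's axis meets it at x = -5 mm; it snaps shut behind the can past x = +54 mm (end stop: +66). Light spring, 1 to 2 N; from behind it does not give.
- loader_mouth (a point): Middle of the wide mouth, on the loader's floor (x = -70, y = 0, z = 4 mm in the loader's frame): a good place to set the can down.
There are look-alikes about, which are no part of the job. Several things have the shape of the filter_can; the one meant has the colours described above.

How it is judged:
By the outcome, as a careful person would: the job done as asked, in the order asked, and still so for the second after the job is handed in, with the robot touching nothing.
It also fails if it takes over 45 s, if anything falls off the work surface, if the arm or the gripper's body presses on something with over 40 N, if the wrist force passes 120 N, or if a joint passes its speed limit or range.

### The arm

A 7-joint arm with a two-finger parallel gripper is mounted at the origin on a cart in front of the work surface, level with it; the furniture and walls round the work are solid. World frame = base frame: x ahead of the robot, y to its left, z up, the work surface at z = 0. Lengths are in m, angles in rad, forces in N, time in s.
With the tool pointing down it reaches from about 0.4 to 0.85 m from the base axis. Payload 10.4 kg.
Tool frame: the origin (TCP) lies between the finger pads; the fingertips stand 25 mm ahead of it and the grasp point (between the pads) lies 6 mm ahead of it; z points along the fingers, y is the line along which they close (so a half turn about z gives the same grasp; the last joint's range is limited). The gripper opens to 87 mm and grips with 3 to 60 N. Pads are 19 mm wide; open, the fingers measure 117 mm over their backs; the gripper's body (75 mm by 190 mm) begins 51 mm behind the grasp point.
Start: joints at [1.279, 0.332, -0.065, 1.46, 0.022, 1.35, -0.088], TCP at [0.166, -0.603, 0.248] pointing down, gripper open.
Joint ranges: [-2.6, 2.6], [-0.5, 2.12], [-1.47, 1.34], [0.16, 2.42], [-1.27, 4.41], [0.06, 2.06], [-2.6, 2.6]. Speed limits (rad/s): [2.22, 2.22, 2.79, 2.79, 3.14, 3.14, 3.14].

### API

Orientations are given as a 3x3 rotation matrix whose columns are the frame's x, y, z axes.
In Python, from cell import bot gives the robot as it stands.
- The arm moves only by the tool move_arm, never from a script. Its argument "commands" is a list of rows, each an object of numbers: "dx", "dy", "dz": the shift along the tool's x, y, z as a fraction of full scale; "wx", "wy", "wz": the turn, a rotation vector about the tool's x, y, z as a fraction of full scale; "claw": the closure, from -1 (fully open) to 1 (shut). A call has 1 to 8 rows; each row is the pose to reach, as a shift and turn from the pose commanded when the call began, along the tool's axes at that moment; what a row does not reach only later rows make up. Full scale, the value 1, is 300 mm for a shift and 90 degrees for a turn. A row lasts 1/8 s, in which the tool goes at most 62.5 mm and 10.7 degrees, less where a joint would pass 70% of its speed; a pose out of reach is approached as far as the arm can. A call with a number of a shift or a turn outside -1 to 1 is refused whole. A call with a gripper value outside its range is refused whole. The fingers move at their own pace and stop on an object; "grip_force" is the grip in N (left out, the last holds). Time passes only in rows, so rows that repeat a pose let the fingers close. It gives the time, the measured TCP pose, the force, the opening and the grip force at its end, in the units of the state.
- bot.state(): the state, without advancing time (a new reading comes with each control period).
- bot.capture(name): name is "side" or "top" or "wrist"; returns the picture (480x640x3 uint8, red, green, blue); there is no depth.
- bot.camera_info(name): a dict with "vertical_fov" (degrees; the focal length in pixels is half the picture's height over the tangent of half this angle, whatever the lens; pixels are square), "cx", "cy" (the principal point, pixels), "rvec" (rotation vector, rad) and "tvec" (3), from world to camera coordinates, as OpenCV has them; the wrist camera has in their place "tool_from_camera" (4x4, takes a point from camera to tool coordinates, whose origin is the TCP and whose axes are the flange's). Camera axes: x right, y down, z forward; pixel columns grow to the right and rows downward; lengths in m; the calibration is good to about 2 mm. The wrist camera is an equidistant fisheye: a pixel r from the principal point sees the ray r / f radians off the axis. A picture is of the moment at which its call begins: read the wrist's pose just before it. camera_info takes no time and is no camera call.
- bot.finish_job(): hands the job in; it is judged then, once.
The state is a dict: "t": time; "q": joint angles; "joint_vel": joint speeds; "effort": joint torques, N m; "position": TCP position; "tool_rot": TCP orientation; "ft_force": force on the tool from outside, world axes, zero at the start; "torque": the same for the moment, N m; "gripper_width": opening from 0.0 (shut) to 1.0 (fully open); "grasp_force": force on a finger pad.
Only numpy, scipy, OpenCV 4.12 (cv2) and the standard library are available. Lean on these libraries where they do the work, as an engineer would, in place of code of your own. Each camera call takes 0.05 s, during which the arm holds its last target. There are 200 camera calls.

## Working session

There is one attempt and no reset: what is moved stays moved. The work goes in short steps, Python scripts to look and compute and a tool call to move; the robot and the scene stay as the last step left them, time stands still between calls to the robot, and variables do not carry over. Pictures are saved under pics/ and viewed, at most 10 in all, crops included, and the job is handed in when it is done.

Besides the shell and the picture viewer there is one more tool, called after "Emit:" by a JSON object that holds its "method" and its "body", one argument or row to a line. move_arm: Moves the arm, as the interface text tells. Shift numbers are shares of 300 mm and turn numbers shares of 90 degrees, none past 1 either way. Its arguments: {"type":"object","properties":{"commands":{"type":"array"},"grip_force":{"type":"number"}},"required":["commands"]}

```bash
mkdir -p pics; ls
python3 - <<'E'
from cell import bot
import cv2
s=bot.state();print(s)
for n in("side","top"):
    im=bot.capture(n);cv2.imwrite(f"pics/{n}0.png",im[:,:,::-1]);print(bot.camera_info(n))
print(bot.camera_info("wrist"))
E
```

```text
pics
{'t': 0.0, 'q': array([ 1.27940841,  0.33286957, -0.06469368,  1.46098605,  0.02161317,
        1.34989662, -0.0884964 ]), 'joint_vel': array([ 0.00022054,  0.00056688, -0.00035541, -0.00215647, -0.00042237,
       -0.00190342,  0.00125021]), 'effort': array([ 1.85419826e-04, -6.23265052e+01,  2.51021079e-02, -3.89904284e+01,
       -6.13128114e-02,  3.98947927e-02,  1.72598598e-04]), 'position': array([ 0.16586554, -0.60220464,  0.24673399]), 'tool_rot': array([[ 9.64087506e-01,  2.65584376e-01, -4.69560299e-04],
       [ 2.65584777e-01, -9.64086513e-01,  1.38627222e-03],
       [-8.45245100e-05, -1.46119579e-03, -9.99998929e-01]]), 'ft_force': array([ 0.33912683, -0.37139423, -0.09476413]), 'torque': array([0.01037157, 0.01684277, 0.05788008]), 'grasp_force': 0.0, 'gripper_width': 0.9995906305791525}
{'vertical_fov': 43.10177687487218, 'cx': 324.59645172918795, 'cy': 235.4600298705201, 'rvec': array([ 0.61072633, -2.65542617,  1.18197523]), 'tvec': array([0.55339549, 0.11509756, 1.24897183])}
{'vertical_fov': 57.089651311270615, 'cx': 319.52144312334735, 'cy': 234.4068236062095, 'rvec': array([ 2.18192316, -2.1194851 ,  0.14457846]), 'tvec': array([0.11825581, 0.55287292, 0.88328229])}
{'vertical_fov': 65.70646984690485, 'cx': 320.83418958876126, 'cy': 235.21048377569102, 'tool_from_camera': array([[ 1.18205989e-04, -9.66820199e-01, -2.55457803e-01,
         7.06360927e-02],
       [ 9.99999942e-01,  3.29478790e-05,  3.38025716e-04,
        -7.59557980e-04],
       [-3.18393298e-04, -2.55457829e-01,  9.66820147e-01,
        -1.39054054e-01],
       [ 0.00000000e+00,  0.00000000e+00,  0.00000000e+00,
         1.00000000e+00]])}
```

View pics/top0.png

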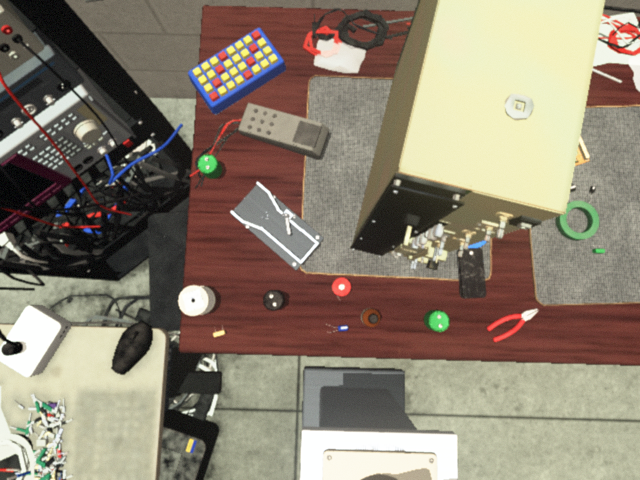

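View pics/side0.png

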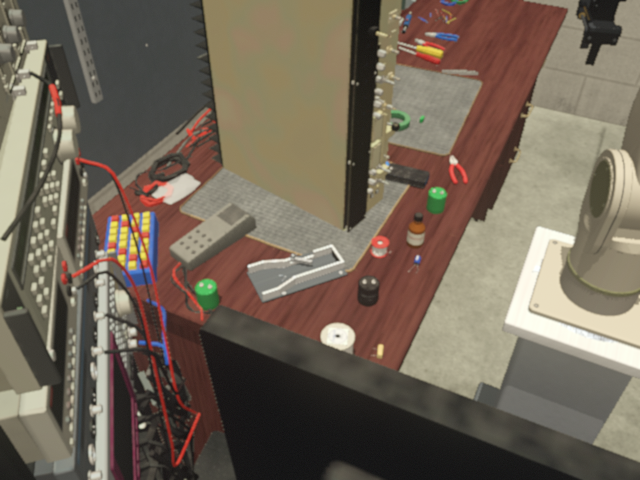

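Possible look-alikes in the top view are green cans at (207,165) and (438,321), a red one at (341,287), a brown bottle at (371,317), a white reel at (197,300) and a black can at (273,300). In the side view the black can is at (368,291). I choose the black can. The loader is at top (275,225) and side (297,270). Next I check both in close crops.

```bash
python3 - <<'E'
import cv2,numpy as np
t=cv2.imread("pics/top0.png");s=cv2.imread("pics/side0.png")
a=cv2.resize(t[175:325,220:330],None,fx=4,fy=4,interpolation=2)
b=cv2.resize(s[235:315,240:385],None,fx=2.5,fy=2.5,interpolation=2)
c=np.zeros((600,800,3),np.uint8);c[:600,:440]=a;c[:200,440:440+b.shape[1]]=b[:,:360]
cv2.imwrite("pics/crop.png",c)
E
cat > h.py <<'E'
import numpy as np,cv2
from cell import bot
def cam(n):
    i=bot.camera_info(n);f=240/np.tan(np.radians(i["vertical_fov"])/2)
    R=cv2.Rodrigues(i["rvec"])[0];return np.array([[f,0,i["cx"]],[0,f,i["cy"]],[0,0,1]]),R,i["tvec"]
def tri(pt,ps):
    P=[K@np.c_[R,t] for K,R,t in(cam("top"),cam("side"))]
    X=cv2.triangulatePoints(P[0],P[1],np.float64(pt),np.float64(ps)).ravel();return X[:3]/X[3]
def onz(n,p,z):
    K,R,t=cam(n);d=R.T@np.linalg.solve(K,[*p,1]);c=-R.T@t;return c+d*(z-c[2])/d[2]
def wristz(im_p,z,s):
    i=bot.camera_info("wrist");f=240/np.tan(np.radians(i["vertical_fov"])/2)
    v=np.array(im_p)-[i["cx"],i["cy"]];r=np.hypot(*v);th=r/f
    d=np.r_[v/r*np.sin(th),np.cos(th)];T=i["tool_from_camera"]
    d=s["tool_rot"]@T[:3,:3]@d;c=s["tool_rot"]@T[:3,3]+s["position"];return c+d*(z-c[2])/d[2]
E
```

```text
(no output)
```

View pics/crop.png

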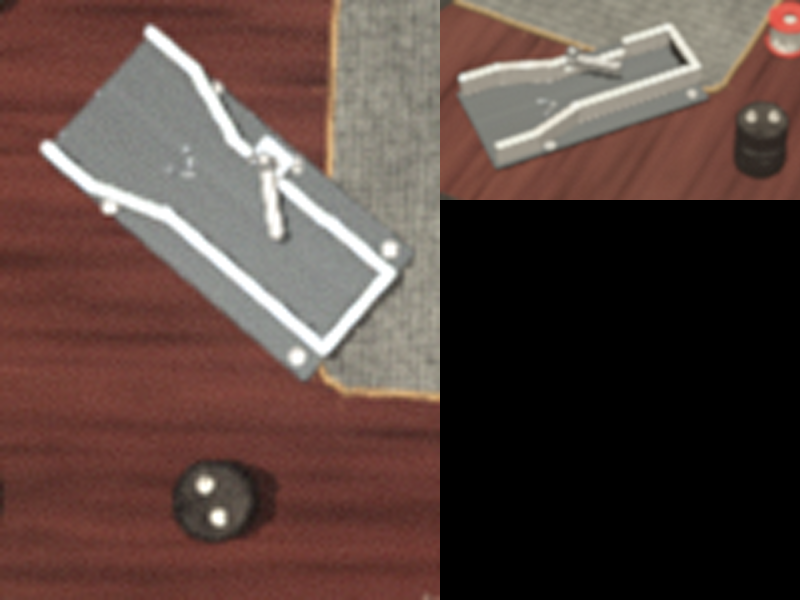

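The crop confirms the choice: a black can with two pale terminals, top-view crop (215,500). The loader's mouth is at upper left, the end stop at lower right, and the pawl on the upper-right wall.

Run:
```python
from h import *
T=lambda x,y:((x/4)+220-.4,y/4+175-.4)
S=lambda x,y:((x-440)/2.5+240-.3,y/2.5+235-.3)
for n,a,b in [("term1",(204,485),(747,117)),("term2",(219,517),(774,116)),("mouthP",(150,32),(462,79)),("mouthO",(46,148),(498,148)),("endP",(392,270),(670,27)),("endO",(322,350),(700,68)),("pawltip",(277,237),(617,70)),("pin",(263,158),(571,55))]:
    X=tri(T(*a),S(*b));print(n,X.round(4))
mp,mo,ep,eo=[onz("top",T(*p),.027) for p in((150,32),(46,148),(392,270),(322,350))]
print("z27",mp,mo,ep,eo)
print("can top",onz("top",T(211.5,501),.056),onz("top",T(215,500),.05))
d=(ep+eo)/2-(mp+mo)/2;print("len",np.linalg.norm(d),"yaw",np.arctan2(d[1],d[0]))
```

```text
term1 [0.4208 0.2297 0.051 ]
term2 [0.403  0.2206 0.052 ]
mouthP [0.6588 0.2714 0.0256]
mouthO [0.5942 0.324  0.0241]
endP [0.5325 0.1372 0.0243]
endO [0.4886 0.1725 0.0252]
pawltip [0.5511 0.1996 0.0193]
pin [0.5909 0.2077 0.027 ]
z27 [0.65879763 0.27133255 0.027     ] [0.59404366 0.32351589 0.027     ] [0.53416181 0.13785459 0.027     ] [0.49097993 0.17321276 0.027     ]
can top [0.41166591 0.22458287 0.056     ] [0.41212511 0.22346516 0.05      ]
len 0.18191947847498782 yaw -2.246985265976818
```

Run:
```python
from h import *
print("box base corner", onz("side",(349,231),0), onz("side",(381,200),0))
# box top-of-face / lower-front edge in top picture
for z in(0,.1,.2,.3,.4): print(z,onz("top",(355,250),z).round(3),onz("top",(405,258),z).round(3),onz("top",(550,225),z).round(3))
print("table edge",onz("top",(400,358),0))
print("spool",onz("top",(341,287),.03),"reel",onz("top",(197,300),.04),"bottle",onz("top",(371,317),.05),"green",onz("top",(438,321),.05))
```

```text
box base corner [0.52736392 0.05224909 0.        ] [ 0.50377442 -0.08460262  0.        ]
0 [0.523 0.057 0.   ] [ 0.508 -0.051  0.   ] [ 0.59  -0.367  0.   ]
0.1 [0.512 0.065 0.1  ] [ 0.5   -0.032  0.1  ] [ 0.572 -0.315  0.1  ]
0.2 [0.502 0.072 0.2  ] [ 0.491 -0.013  0.2  ] [ 0.555 -0.262  0.2  ]
0.3 [0.492 0.08  0.3  ] [0.482 0.006 0.3  ] [ 0.538 -0.21   0.3  ]
0.4 [0.481 0.088 0.4  ] [0.473 0.026 0.4  ] [ 0.52  -0.157  0.4  ]
table edge [ 0.29825896 -0.04155202  0.        ]
spool [0.44167367 0.08664877 0.03      ] reel [0.40666839 0.38004384 0.04      ] bottle [0.38327822 0.02609927 0.05      ] green [ 0.3792697  -0.10828826  0.05      ]
```

```bash
cat >> h.py <<'E'
def plan(*wps):
    s=bot.state();R=s["tool_rot"];phi=np.degrees(np.arctan2(R[1,1],R[0,1]))
    print("t",round(s["t"],2),"pos",s["position"].round(4),"phi",round(phi,2),"q",s["q"].round(2),"w",round(s["gripper_width"],3),"tilt",R[:2,2].round(4))
    for x,y,z,p in wps:
        d=R.T@(np.array([x,y,z])-s["position"])/.3
        print(dict(zip(("dx","dy","dz","wz"),[*d.round(4),round(-((p-phi+180)%360-180)/90,4)])))
E
python3 -c "
from h import *
plan((.28,-.30,.25,5))"
```

```text
t 0.1 pos [ 0.1659 -0.6022  0.2468] phi -74.6 q [ 1.28  0.33 -0.06  1.46  0.02  1.35 -0.09] w 1.003 tilt [-0.0004  0.0012]
{'dx': np.float64(0.6342), 'dy': np.float64(-0.8703), 'dz': np.float64(-0.0094), 'wz': np.float64(-0.8844)}
```

Emit:
{"method": "move_arm", "body": {
  "commands": [
    {"dx":0.1,"dy":-0.14,"dz":0,"wz":-0.11},
    {"dx":0.2,"dy":-0.28,"dz":0,"wz":-0.22},
    {"dx":0.3,"dy":-0.42,"dz":0,"wz":-0.33},
    {"dx":0.4,"dy":-0.55,"dz":0,"wz":-0.44},
    {"dx":0.5,"dy":-0.7,"dz":0,"wz":-0.55},
    {"dx":0.58,"dy":-0.8,"dz":0,"wz":-0.66},
    {"dx":0.63,"dy":-0.87,"dz":0,"wz":-0.77},
    {"dx":0.63,"dy":-0.87,"dz":0,"wz":-0.88}
  ]
}}

```text
validation failed for argument at $.co...
```

```bash
python3 -c "
from h import *
plan((.365,0,.25,60))"
```

```text
t 0.1 pos [ 0.1659 -0.6022  0.2468] phi -74.6 q [ 1.28  0.33 -0.06  1.46  0.02  1.35 -0.09] w 1.003 tilt [-0.0004  0.0012]
{'dx': np.float64(1.173), 'dy': np.float64(-1.7591), 'dz': np.float64(-0.0083), 'wz': np.float64(-1.4955)}
```

Emit:
{"method": "move_arm", "body": {
  "commands": [
    {"dx":0.1,"dy":-0.14,"dz":0,"wx":0,"wy":0,"wz":-0.11,"claw":-1},
    {"dx":0.2,"dy":-0.28,"dz":0,"wx":0,"wy":0,"wz":-0.22,"claw":-1},
    {"dx":0.3,"dy":-0.42,"dz":0,"wx":0,"wy":0,"wz":-0.33,"claw":-1},
    {"dx":0.4,"dy":-0.55,"dz":0,"wx":0,"wy":0,"wz":-0.44,"claw":-1},
    {"dx":0.5,"dy":-0.7,"dz":0,"wx":0,"wy":0,"wz":-0.55,"claw":-1},
    {"dx":0.58,"dy":-0.8,"dz":0,"wx":0,"wy":0,"wz":-0.66,"claw":-1},
    {"dx":0.63,"dy":-0.87,"dz":0,"wx":0,"wy":0,"wz":-0.77,"claw":-1},
    {"dx":0.63,"dy":-0.87,"dz":0,"wx":0,"wy":0,"wz":-0.88,"claw":-1}
  ]
}}

```text
t: 1.1
position: [0.2796, -0.299, 0.2476]
tool_rot: [[-0.089, 0.996, -0.0], [0.996, 0.089, -0.0], [-0.0, -0.0, -1.0]]
ft_force: [0.6, 0.2, -0.1]
gripper_width: 0.995
grasp_force: 0.0
```

```bash
python3 -c "
from h import *
plan((.365,0,.25,60))"
```

```text
t 1.1 pos [ 0.2796 -0.299   0.2476] phi 5.09 q [ 1.08 -0.14 -0.34  1.97 -0.05  1.3   0.85] w 0.995 tilt [-0.0002 -0.0004]
{'dx': np.float64(0.9676), 'dy': np.float64(0.3722), 'dz': np.float64(-0.0086), 'wz': np.float64(-0.6101)}
```

Emit:
{"method": "move_arm", "body": {
  "commands": [
    {"dx":0.14,"dy":0.08,"dz":0,"wx":0,"wy":0,"wz":-0.11,"claw":-1},
    {"dx":0.29,"dy":0.17,"dz":0,"wx":0,"wy":0,"wz":-0.22,"claw":-1},
    {"dx":0.44,"dy":0.25,"dz":0,"wx":0,"wy":0,"wz":-0.33,"claw":-1},
    {"dx":0.58,"dy":0.3,"dz":0,"wx":0,"wy":0,"wz":-0.44,"claw":-1},
    {"dx":0.72,"dy":0.33,"dz":0,"wx":0,"wy":0,"wz":-0.53,"claw":-1},
    {"dx":0.86,"dy":0.36,"dz":0,"wx":0,"wy":0,"wz":-0.61,"claw":-1},
    {"dx":0.97,"dy":0.37,"dz":0,"wx":0,"wy":0,"wz":-0.61,"claw":-1}
  ]
}}

```text
t: 1.98
position: [0.3661, 0.0, 0.2474]
tool_rot: [[-0.863, 0.505, -0.0], [0.505, 0.863, -0.0], [-0.0, -0.0, -1.0]]
ft_force: [0.8, -0.7, -0.1]
gripper_width: 0.995
grasp_force: 0.0
```

```bash
python3 -c "
from h import *
plan((.39,.12,.22,55),(.412,.224,.18,51.3))"
```

```text
t 1.98 pos [0.3661 0.     0.2474] phi 59.69 q [ 0.71 -0.27 -0.69  2.04 -0.18  1.32  1.12] w 0.995 tilt [-0.0001 -0.0002]
{'dx': np.float64(0.133), 'dy': np.float64(0.3855), 'dz': np.float64(0.0913), 'wz': np.float64(0.0521)}
{'dx': np.float64(0.2447), 'dy': np.float64(0.7218), 'dz': np.float64(0.2246), 'wz': np.float64(0.0932)}
```

Emit:
{"method": "move_arm", "body": {
  "commands": [
    {"dx":0.07,"dy":0.17,"dz":0.03,"wx":0,"wy":0,"wz":0.02,"claw":-1},
    {"dx":0.13,"dy":0.34,"dz":0.08,"wx":0,"wy":0,"wz":0.05,"claw":-1},
    {"dx":0.18,"dy":0.5,"dz":0.14,"wx":0,"wy":0,"wz":0.07,"claw":-1},
    {"dx":0.23,"dy":0.65,"dz":0.2,"wx":0,"wy":0,"wz":0.09,"claw":-1},
    {"dx":0.245,"dy":0.72,"dz":0.225,"wx":0,"wy":0,"wz":0.093,"claw":-1},
    {"dx":0.245,"dy":0.72,"dz":0.225,"wx":0,"wy":0,"wz":0.093,"claw":-1}
  ]
}}

```text
t: 2.72
position: [0.4117, 0.2229, 0.1793]
tool_rot: [[-0.78, 0.625, -0.003], [0.625, 0.78, 0.002], [0.003, -0.0, -1.0]]
ft_force: [0.1, -1.0, 0.8]
gripper_width: 1.006
grasp_force: 0.0
```

```bash
python3 -c "
from h import *
plan((.412,.224,.05,51.3))
cv2.imwrite('pics/w1.png',bot.capture('wrist')[:,:,::-1])"
```

```text
t 2.73 pos [0.4117 0.2229 0.1793] phi 51.31 q [ 0.51  0.18 -1.17  1.9   0.18  1.17  0.17] w 1.006 tilt [-0.0029  0.0018]
{'dx': np.float64(0.0), 'dy': np.float64(0.0037), 'dz': np.float64(0.4309), 'wz': np.float64(0.0001)}
```

View pics/w1.png

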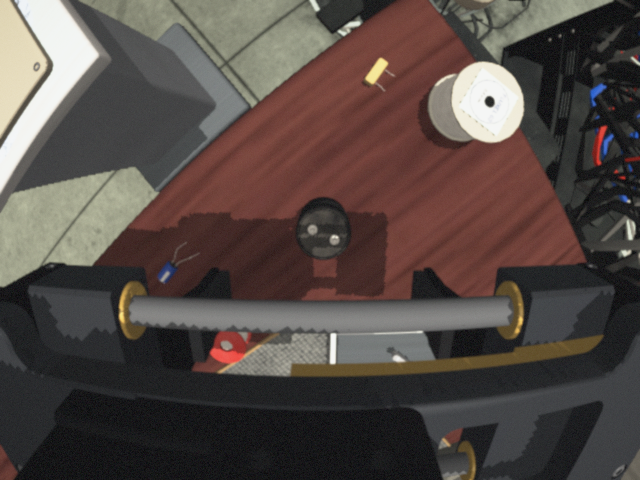

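The wrist view shows the black can with terminals at (312,229) and (334,240), and the loader lies beyond the fingers.

```bash
python3 -c "
from h import *
s=bot.state()
for p in((312,229),(334,240),(323,234.5)):
  for z in(.05,.056):print(p,z,wristz(p,z,s).round(4))
X=wristz((323,234.5),.056,s)
plan((X[0],X[1],.05,51.3))"
```

```text
(312, 229) 0.05 [0.4057 0.2198 0.05  ]
(312, 229) 0.056 [0.4046 0.2208 0.056 ]
(334, 240) 0.05 [0.4226 0.2273 0.05  ]
(334, 240) 0.056 [0.4212 0.2282 0.056 ]
(323, 234.5) 0.05 [0.4141 0.2235 0.05  ]
(323, 234.5) 0.056 [0.4129 0.2245 0.056 ]
t 2.77 pos [0.4119 0.2218 0.1796] phi 51.23 q [ 0.51  0.18 -1.16  1.9   0.17  1.17  0.18] w 0.994 tilt [-0.002   0.0006]
{'dx': np.float64(0.0023), 'dy': np.float64(0.0094), 'dz': np.float64(0.4321), 'wz': np.float64(-0.0008)}
```

Emit:
{"method": "move_arm", "body": {
  "commands": [
    {"dx":0.002,"dy":0.007,"dz":0.15,"wx":0,"wy":0,"wz":0,"claw":-1},
    {"dx":0.002,"dy":0.007,"dz":0.28,"wx":0,"wy":0,"wz":0,"claw":-1},
    {"dx":0.002,"dy":0.007,"dz":0.38,"wx":0,"wy":0,"wz":0,"claw":-1},
    {"dx":0.002,"dy":0.007,"dz":0.432,"wx":0,"wy":0,"wz":0,"claw":-1},
    {"dx":0.002,"dy":0.007,"dz":0.432,"wx":0,"wy":0,"wz":0,"claw":1},
    {"dx":0.002,"dy":0.007,"dz":0.432,"wx":0,"wy":0,"wz":0,"claw":1},
    {"dx":0.002,"dy":0.007,"dz":0.432,"wx":0,"wy":0,"wz":0,"claw":1},
    {"dx":0.002,"dy":0.007,"dz":0.432,"wx":0,"wy":0,"wz":0,"claw":1}
  ],
  "grip_force": 20
}}

```text
t: 3.78
position: [0.4137, 0.2237, 0.051]
tool_rot: [[-0.778, 0.628, 0.001], [0.628, 0.778, -0.0], [-0.001, 0.001, -1.0]]
ft_force: [-0.4, 0.4, 0.2]
gripper_width: 0.628
grasp_force: 0.0
```

Emit:
{"method": "move_arm", "body": {
  "commands": [
    {"dx":0,"dy":0,"dz":0,"wx":0,"wy":0,"wz":0,"claw":1},
    {"dx":0,"dy":0,"dz":0,"wx":0,"wy":0,"wz":0,"claw":1}
  ],
  "grip_force": 20
}}

```text
t: 4.03
position: [0.4135, 0.2236, 0.0506]
tool_rot: [[-0.779, 0.628, 0.0], [0.628, 0.779, -0.0], [-0.0, 0.0, -1.0]]
ft_force: [-0.2, -0.5, 2.2]
gripper_width: 0.475
grasp_force: 20.0
```

```bash
python3 -c "
from h import *
plan((.612,.28,.15,51.3))"
```

```text
t 4.03 pos [0.4135 0.2236 0.0506] phi 51.13 q [ 0.33  0.41 -1.03  2.02  0.43  0.95 -0.04] w 0.475 tilt [ 0.0002 -0.    ]
{'dx': np.float64(-0.3973), 'dy': np.float64(0.5616), 'dz': np.float64(-0.3313), 'wz': np.float64(-0.0019)}
```

Emit:
{"method": "move_arm", "body": {
  "commands": [
    {"dx":0,"dy":0,"dz":-0.15,"wx":0,"wy":0,"wz":0,"claw":1},
    {"dx":0,"dy":0,"dz":-0.3,"wx":0,"wy":0,"wz":0,"claw":1},
    {"dx":-0.06,"dy":0.09,"dz":-0.33,"wx":0,"wy":0,"wz":0,"claw":1},
    {"dx":-0.14,"dy":0.2,"dz":-0.33,"wx":0,"wy":0,"wz":0,"claw":1},
    {"dx":-0.22,"dy":0.32,"dz":-0.33,"wx":0,"wy":0,"wz":0,"claw":1},
    {"dx":-0.3,"dy":0.44,"dz":-0.33,"wx":0,"wy":0,"wz":0,"claw":1},
    {"dx":-0.36,"dy":0.52,"dz":-0.33,"wx":0,"wy":0,"wz":0,"claw":1},
    {"dx":-0.397,"dy":0.562,"dz":-0.33,"wx":0,"wy":0,"wz":0,"claw":1}
  ]
}}

```text
t: 5.03
position: [0.6127, 0.2803, 0.1481]
tool_rot: [[-0.778, 0.628, -0.002], [0.628, 0.778, -0.0], [0.001, -0.001, -1.0]]
ft_force: [0.4, -0.3, -3.1]
gripper_width: 0.479
grasp_force: 20.0
```

Emit:
{"method": "move_arm", "body": {
  "commands": [
    {"dx":0,"dy":0,"dz":0,"wx":0,"wy":0,"wz":0,"claw":1},
    {"dx":0,"dy":0,"dz":0,"wx":0,"wy":0,"wz":0,"claw":1}
  ]
}}

```text
t: 5.28
position: [0.611, 0.2802, 0.149]
tool_rot: [[-0.779, 0.627, -0.001], [0.627, 0.779, -0.0], [0.001, -0.001, -1.0]]
ft_force: [-0.1, -0.8, -1.1]
gripper_width: 0.474
grasp_force: 20.0
```

```bash
python3 -c "
from h import *
plan((.612,.28,.06,51.3))
a=bot.capture('wrist')[:,:,::-1];b=bot.capture('top')[:,:,::-1]
c=np.zeros((480,800,3),np.uint8);c[:,:500]=a[:,100:600]
c[:400,500:800]=cv2.resize(b[150:290,220:325],(300,400),interpolation=2)
cv2.imwrite('pics/w2.png',c)"
```

```text
t 5.28 pos [0.611  0.2802 0.149 ] phi 51.17 q [ 0.12  0.68 -0.93  1.4   0.55  1.33  0.06] w 0.474 tilt [-0.001  -0.0003]
{'dx': np.float64(-0.0033), 'dy': np.float64(0.0018), 'dz': np.float64(0.2968), 'wz': np.float64(-0.0015)}
```

View pics/w2.png

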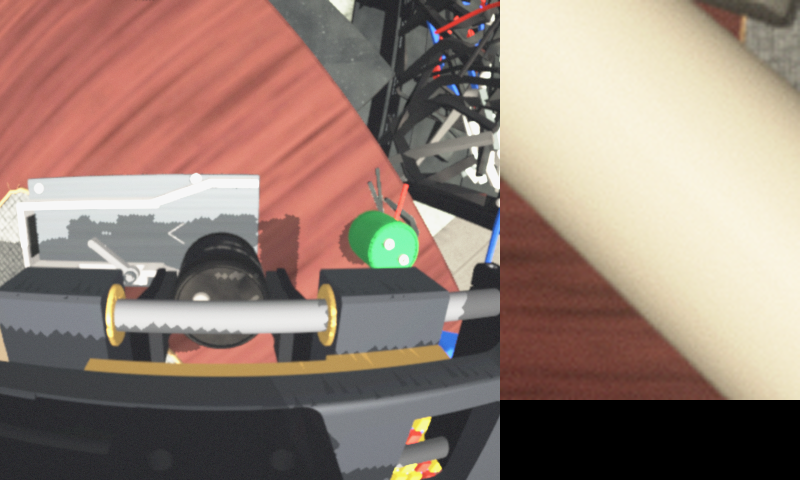

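The wrist view shows the can held over the mouth. The outer wall's mouth end is at full-picture (358,181), the outer end corner at (122,206), the pawl pin at (231,272) and its tip at (192,243). A green look-alike stands off to the right.

```bash
python3 -c "
from h import *
s=bot.state()
c=np.array([.568,.225]);ux=np.array([-.626,-.78]);uy=np.array([.78,-.626])
for n,p,z in(('mouthO',(358,181),.027),('kink',(310,183),.027),('kink2',(257,206),.027),('endO',(122,206),.027),('pin',(231,272),.027),('tip',(192,243),.024),('green',(492,254),.056)):
  X=wristz(p,z,s);d=X[:2]-c;print(n,X.round(4),'loader',(d@ux).round(4),(d@uy).round(4))
X=onz('top',(207,165),.056);d=X[:2]-c;print(X,d@ux,d@uy)
"
```

```text
mouthO [0.5972 0.3267 0.027 ] loader -0.0975 -0.0409
kink [0.5771 0.2992 0.027 ] loader -0.0636 -0.0394
kink2 [0.5657 0.2591 0.027 ] loader -0.0251 -0.0231
endO [0.4945 0.1738 0.027 ] loader 0.086 -0.0253
pin [0.5912 0.2094 0.027 ] loader -0.0024 0.0278
tip [0.5547 0.1994 0.024 ] loader 0.0283 0.0057
green [0.6923 0.3718 0.056 ] loader -0.1923 0.005
[0.68605534 0.3733135  0.056     ] -0.18958716962697167 -0.000761085596787542
```

Emit:
{"method": "move_arm", "body": {
  "commands": [
    {"dx":-0.003,"dy":0.005,"dz":0.12,"wx":0,"wy":0,"wz":0,"claw":1},
    {"dx":-0.003,"dy":0.005,"dz":0.22,"wx":0,"wy":0,"wz":0,"claw":1},
    {"dx":-0.003,"dy":0.005,"dz":0.27,"wx":0,"wy":0,"wz":0,"claw":1},
    {"dx":-0.003,"dy":0.005,"dz":0.29,"wx":0,"wy":0,"wz":0,"claw":1},
    {"dx":-0.003,"dy":0.005,"dz":0.298,"wx":0,"wy":0,"wz":0,"claw":1},
    {"dx":-0.003,"dy":0.005,"dz":0.303,"wx":0,"wy":0,"wz":0,"claw":1},
    {"dx":-0.003,"dy":0.005,"dz":0.303,"wx":0,"wy":0,"wz":0,"claw":1}
  ]
}}

```text
t: 6.25
position: [0.6138, 0.2809, 0.0591]
tool_rot: [[-0.779, 0.628, 0.001], [0.628, 0.779, 0.0], [-0.0, 0.001, -1.0]]
ft_force: [-1.3, -0.3, -2.2]
gripper_width: 0.479
grasp_force: 20.0
```

```bash
python3 -c "
from h import *
plan((.6128,.2808,.0575,51.26));print(bot.state()['ft_force'])
bot.capture('wrist');plan((.6128,.2808,.0575,51.26));print(bot.state()['ft_force'])
"
```

```text
t 6.25 pos [0.6138 0.2809 0.0591] phi 51.13 q [ 0.1   0.77 -0.88  1.47  0.62  1.19  0.02] w 0.479 tilt [0.0007 0.0002]
{'dx': np.float64(0.0023), 'dy': np.float64(-0.0023), 'dz': np.float64(0.0053), 'wz': np.float64(-0.0015)}
[-1.26918307 -0.31169025 -2.21855844]
t 6.3 pos [0.6137 0.2809 0.0591] phi 51.13 q [ 0.1   0.77 -0.88  1.47  0.62  1.19  0.02] w 0.475 tilt [0.0007 0.0002]
{'dx': np.float64(0.0023), 'dy': np.float64(-0.0022), 'dz': np.float64(0.0052), 'wz': np.float64(-0.0015)}
[-0.47125022 -0.18436626 -1.59961875]
```

Emit:
{"method": "move_arm", "body": {
  "commands": [
    {"dx":0.001,"dy":-0.001,"dz":0.003,"wx":0,"wy":0,"wz":0,"claw":1},
    {"dx":0.001,"dy":-0.001,"dz":0.005,"wx":0,"wy":0,"wz":0,"claw":1},
    {"dx":0.001,"dy":-0.001,"dz":0.005,"wx":0,"wy":0,"wz":0,"claw":1}
  ]
}}

```text
t: 6.68
position: [0.6132, 0.2808, 0.0577]
tool_rot: [[-0.779, 0.628, 0.0], [0.628, 0.779, -0.0], [-0.0, 0.0, -1.0]]
ft_force: [-2.3, -1.6, 5.1]
gripper_width: 0.478
grasp_force: 20.0
```

Emit:
{"method": "move_arm", "body": {
  "commands": [
    {"dx":0,"dy":0,"dz":0,"wx":0,"wy":0,"wz":0,"claw":-0.4},
    {"dx":0,"dy":0,"dz":0,"wx":0,"wy":0,"wz":0,"claw":-0.4},
    {"dx":0,"dy":0,"dz":0,"wx":0,"wy":0,"wz":0,"claw":-0.4},
    {"dx":0,"dy":0,"dz":0,"wx":0,"wy":0,"wz":0,"claw":-0.4},
    {"dx":0,"dy":0,"dz":0,"wx":0,"wy":0,"wz":0,"claw":-0.4}
  ]
}}

```text
t: 7.3
position: [0.6131, 0.2807, 0.057]
tool_rot: [[-0.779, 0.628, 0.0], [0.628, 0.779, -0.0], [-0.0, -0.0, -1.0]]
ft_force: [1.3, 0.0, -0.1]
gripper_width: 0.695
grasp_force: 0.0
```

```bash
python3 -c "
from h import *
plan((.6128,.2808,.0575,51.26))
cv2.imwrite('pics/w3.png',bot.capture('wrist')[:,:,::-1])
cv2.imwrite('pics/s3.png',bot.capture('side')[:,:,::-1])"
```

```text
t 7.3 pos [0.6131 0.2807 0.057 ] phi 51.13 q [ 0.1   0.77 -0.88  1.47  0.62  1.19  0.02] w 0.695 tilt [ 0.     -0.0001]
{'dx': np.float64(0.001), 'dy': np.float64(-0.0005), 'dz': np.float64(-0.0017), 'wz': np.float64(-0.0014)}
```

View pics/w3.png

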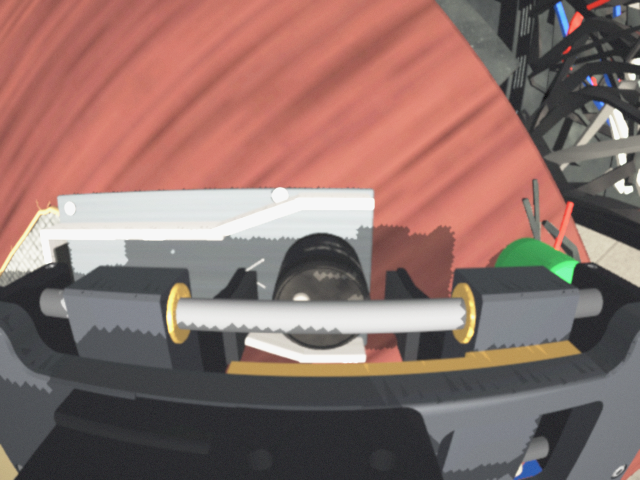

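The can stands free and upright in the mouth, between the outer wall at (374,203) and the pawl-side wall at (364,352). One quick check of the centre line before sliding.

```bash
python3 -c "
from h import *
s=bot.state()
c=np.array([.569,.2262]);ux=np.array([-.626,-.78]);uy=np.array([.78,-.626])
for n,p in(('mouthO',(374,203)),('mouthP',(364,355)),('kink',(300,201)),('kink2',(215,234)),('wall',(130,234)),('endO',(48,234))):
  X=wristz(p,.027,s);d=X[:2]-c;print(n,X.round(4),'loader',(d@ux).round(4),(d@uy).round(4))
d=s['position'][:2]-c;print('tcp',d@ux,d@uy)
T=lambda x:c+ux*x
plan(*[(*T(x),.0575,51.26) for x in(-.07,-.01,.03,.061)])
"
```

```text
mouthO [0.5979 0.3263 0.027 ] loader -0.0962 -0.0401
mouthP [0.6609 0.2736 0.027 ] loader -0.0945 0.042
kink [0.5758 0.3001 0.027 ] loader -0.0619 -0.041
kink2 [0.5619 0.2579 0.027 ] loader -0.0203 -0.0253
wall [0.5322 0.221  0.027 ] loader 0.0271 -0.0255
endO [0.495 0.175 0.027] loader 0.0862 -0.0257
tcp -0.07014448910753253 0.0002600076847156401
t 7.4 pos [0.6131 0.2807 0.057 ] phi 51.13 q [ 0.1   0.77 -0.88  1.47  0.62  1.19  0.02] w 0.701 tilt [ 0.     -0.0001]
{'dx': np.float64(0.0009), 'dy': np.float64(-0.0004), 'dz': np.float64(-0.0017), 'wz': np.float64(-0.0014)}
{'dx': np.float64(0.0005), 'dy': np.float64(-0.2004), 'dz': np.float64(-0.0016), 'wz': np.float64(-0.0014)}
{'dx': np.float64(0.0002), 'dy': np.float64(-0.3338), 'dz': np.float64(-0.0016), 'wz': np.float64(-0.0014)}
{'dx': np.float64(-0.0), 'dy': np.float64(-0.4371), 'dz': np.float64(-0.0016), 'wz': np.float64(-0.0014)}
```

Emit:
{"method": "move_arm", "body": {
  "commands": [
    {"dx":0,"dy":0,"dz":-0.001,"wx":0,"wy":0,"wz":0,"claw":1},
    {"dx":0,"dy":0,"dz":-0.001,"wx":0,"wy":0,"wz":0,"claw":1},
    {"dx":0,"dy":0,"dz":-0.001,"wx":0,"wy":0,"wz":0,"claw":1},
    {"dx":0,"dy":0,"dz":-0.001,"wx":0,"wy":0,"wz":0,"claw":1},
    {"dx":0,"dy":-0.04,"dz":-0.001,"wx":0,"wy":0,"wz":0,"claw":1},
    {"dx":0,"dy":-0.09,"dz":-0.001,"wx":0,"wy":0,"wz":0,"claw":1},
    {"dx":0,"dy":-0.13,"dz":-0.001,"wx":0,"wy":0,"wz":0,"claw":1},
    {"dx":0,"dy":-0.16,"dz":-0.001,"wx":0,"wy":0,"wz":0,"claw":1}
  ],
  "grip_force": 20
}}

```text
t: 8.4
position: [0.5825, 0.2424, 0.0573]
tool_rot: [[-0.778, 0.628, 0.0], [0.628, 0.778, -0.0], [-0.0, -0.0, -1.0]]
ft_force: [1.4, 0.2, -1.3]
gripper_width: 0.475
grasp_force: 20.0
```

```bash
cat >> h.py <<'E'
def lane(*xs):
    c=np.array([.569,.2262]);ux=np.array([-.626,-.78]);uy=np.array([.78,-.626])
    s=bot.state();d=s['position'][:2]-c;print('tcp',d@ux,d@uy,s['ft_force'])
    plan(*[(*(c+ux*x),.0575,51.26) for x in xs])
E
python3 -c "
from h import *
lane(.061)"
```

```text
tcp -0.021109198583306493 0.0003781852380783717 [ 1.38259483  0.19918297 -1.31401092]
t 8.4 pos [0.5825 0.2424 0.0573] phi 51.11 q [ 0.19  0.7  -0.91  1.6   0.59  1.14  0.04] w 0.475 tilt [ 0.     -0.0005]
{'dx': np.float64(0.0006), 'dy': np.float64(-0.2737), 'dz': np.float64(-0.0005), 'wz': np.float64(-0.0016)}
```

Emit:
{"method": "move_arm", "body": {
  "commands": [
    {"dx":0,"dy":-0.03,"dz":0.001,"wx":0,"wy":0,"wz":0,"claw":1},
    {"dx":0,"dy":-0.06,"dz":0.001,"wx":0,"wy":0,"wz":0,"claw":1},
    {"dx":0,"dy":-0.09,"dz":0.001,"wx":0,"wy":0,"wz":0,"claw":1},
    {"dx":0,"dy":-0.12,"dz":0.001,"wx":0,"wy":0,"wz":0,"claw":1},
    {"dx":0,"dy":-0.15,"dz":0.001,"wx":0,"wy":0,"wz":0,"claw":1},
    {"dx":0,"dy":-0.18,"dz":0.001,"wx":0,"wy":0,"wz":0,"claw":1}
  ]
}}

```text
t: 9.15
position: [0.5489, 0.2012, 0.0573]
tool_rot: [[-0.779, 0.627, 0.0], [0.627, 0.779, 0.0], [-0.0, 0.001, -1.0]]
ft_force: [1.3, 3.9, 3.4]
gripper_width: 0.48
grasp_force: 20.0
```

```bash
python3 -c "
from h import *
lane(.061)"
```

```text
tcp 0.032121319496761835 -4.970430929364653e-05 [1.34921957 3.88282482 3.41364952]
t 9.15 pos [0.5489 0.2012 0.0573] phi 51.14 q [ 0.3   0.62 -0.94  1.73  0.56  1.09  0.07] w 0.48 tilt [0.0005 0.0004]
{'dx': np.float64(-0.0004), 'dy': np.float64(-0.0963), 'dz': np.float64(-0.0008), 'wz': np.float64(-0.0013)}
```

Emit:
{"method": "move_arm", "body": {
  "commands": [
    {"dx":0,"dy":-0.03,"dz":0,"wx":0,"wy":0,"wz":0,"claw":1},
    {"dx":0,"dy":-0.055,"dz":0,"wx":0,"wy":0,"wz":0,"claw":1},
    {"dx":0,"dy":-0.08,"dz":0,"wx":0,"wy":0,"wz":0,"claw":1},
    {"dx":0,"dy":-0.1,"dz":0,"wx":0,"wy":0,"wz":0,"claw":1},
    {"dx":0,"dy":-0.1,"dz":0,"wx":0,"wy":0,"wz":0,"claw":1}
  ]
}}

```text
t: 9.78
position: [0.53, 0.1771, 0.0572]
tool_rot: [[-0.778, 0.628, -0.0], [0.628, 0.778, -0.001], [-0.001, -0.001, -1.0]]
ft_force: [-0.8, 0.7, 8.5]
gripper_width: 0.479
grasp_force: 20.0
```

```bash
python3 -c "
from h import *
lane(.062)
cv2.imwrite('pics/w4.png',bot.capture('wrist')[:,:,::-1])"
```

```text
tcp 0.06266523689280763 0.00033836571925420126 [-0.81082535  0.67204586  8.45103869]
t 9.78 pos [0.53   0.1771 0.0572] phi 51.1 q [ 0.37  0.58 -0.96  1.79  0.54  1.06  0.1 ] w 0.479 tilt [-0.0001 -0.001 ]
{'dx': np.float64(0.0011), 'dy': np.float64(0.0022), 'dz': np.float64(-0.0009), 'wz': np.float64(-0.0018)}
```

View pics/w4.png

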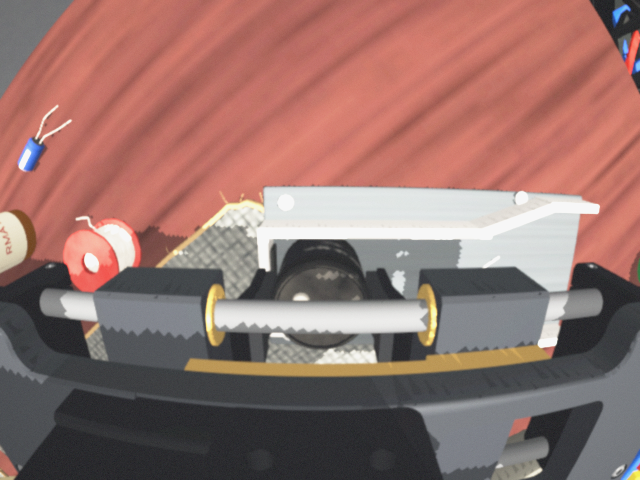

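The can stands close to the end stop (stop wall near x 265), so I release it and rise.

Emit:
{"method": "move_arm", "body": {
  "commands": [
    {"dx":0,"dy":0,"dz":-0.001,"wx":0,"wy":0,"wz":0,"claw":-0.4},
    {"dx":0,"dy":0,"dz":-0.001,"wx":0,"wy":0,"wz":0,"claw":-0.4},
    {"dx":0,"dy":0,"dz":-0.001,"wx":0,"wy":0,"wz":0,"claw":-0.4},
    {"dx":0,"dy":0,"dz":-0.001,"wx":0,"wy":0,"wz":0,"claw":-0.4},
    {"dx":0,"dy":0,"dz":-0.08,"wx":0,"wy":0,"wz":0,"claw":-0.4},
    {"dx":0,"dy":0,"dz":-0.2,"wx":0,"wy":0,"wz":0,"claw":-0.4},
    {"dx":0,"dy":0,"dz":-0.35,"wx":0,"wy":0,"wz":0,"claw":-0.4},
    {"dx":0.1,"dy":0,"dz":-0.4,"wx":0,"wy":0,"wz":0,"claw":-0.4}
  ]
}}

```text
t: 10.82
position: [0.5089, 0.1966, 0.1811]
tool_rot: [[-0.777, 0.63, 0.004], [0.63, 0.777, 0.001], [-0.003, 0.004, -1.0]]
ft_force: [0.6, 0.1, 0.1]
gripper_width: 0.699
grasp_force: 0.0
```

Emit:
{"method": "move_arm", "body": {
  "commands": [
    {"dx":-0.15,"dy":0.05,"dz":0,"wx":0,"wy":0,"wz":0,"claw":-0.4},
    {"dx":-0.15,"dy":0.05,"dz":0,"wx":0,"wy":0,"wz":0,"claw":-0.4}
  ]
}}

```text
t: 11.08
position: [0.5539, 0.1784, 0.1785]
tool_rot: [[-0.776, 0.63, 0.002], [0.63, 0.776, -0.0], [-0.002, 0.001, -1.0]]
ft_force: [-0.2, -0.6, -0.1]
gripper_width: 0.7
grasp_force: 0.0
```

```bash
python3 -c "
from h import *
lane(.062)
a=bot.capture('wrist')[:,:,::-1];b=bot.capture('side')[:,:,::-1]
c=np.zeros((480,800,3),np.uint8);c[:,:500]=a[:,70:570];c[:240,500:]=cv2.resize(b[230:310,240:340],(300,240),interpolation=2)
cv2.imwrite('pics/w5.png',c)"
```

```text
tcp 0.04678622222720063 0.018144485604025398 [-0.20002848 -0.633001   -0.13927647]
t 11.07 pos [0.5539 0.1784 0.1785] phi 50.93 q [ 0.42  0.48 -1.04  1.63  0.43  1.28  0.19] w 0.7 tilt [ 0.0019 -0.    ]
{'dx': np.float64(0.0608), 'dy': np.float64(-0.0516), 'dz': np.float64(0.4033), 'wz': np.float64(-0.0037)}
```

View pics/w5.png

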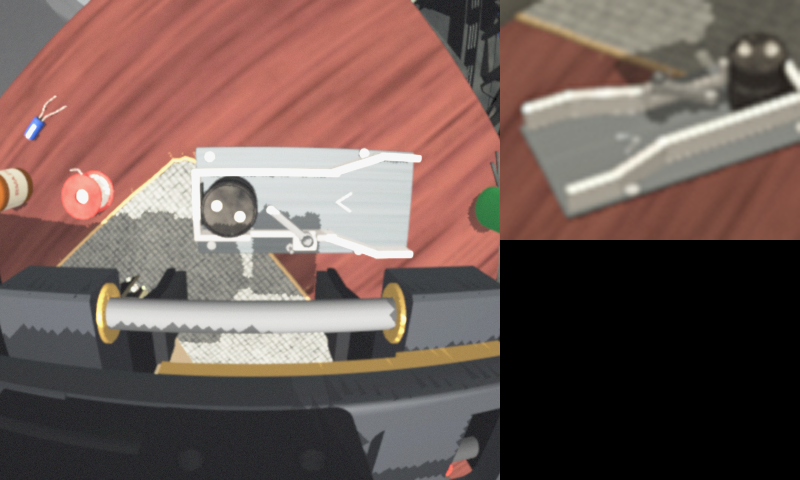

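The can stands upright against the end stop at (229,207). The pawl, pin (308,242) and tip (270,209), slants about 41°, so it is shut behind the can. Handing in.

```bash
python3 -c "
from cell import bot
print(bot.finish_job())"
```

```text
the job is handed in; nothing more can be done
None
```

The black can capacitor stands upright between the shut pawl and the end stop, with the gripper clear of it; I handed the job in at about 11 s of the 45 s allowed.

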